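# Load the battery cell into the microscope's light base

## Task

Take the charged battery cell out of its caddy and load it into the open bay of the light base: put its flat end against the spring contact and push the spring back while the end with the nub is still raised, then tip the nub end down behind the fixed end wall so that the cell lies level and fully home in both saddles, and let go. Be gentle: never push on the light base or the cell in it with more than about 15 newtons, and the spring goes solid if it is pushed too far. Leave the dish, the jar and the slide box where they are.

Things in the scene. Friction and masses are not known exactly. Their poses are not given: they have to be found in the camera images.
- cell_mid (a point): Centre of the loose battery cell, a steel-ended plain grey cylinder 32 mm in diameter and 72 mm long in all, 0.10 to 0.19 kg. Its x axis runs along the cell's axis, from the flat end (x = -36 mm) to the nub (x = +36 mm); the roll about it is arbitrary. At the start it lies level in the caddy, its axis 46 mm above the table.
- cell_nub (a point): Tip of the cell's nub end: a stub 10 mm in diameter and 3 mm long in the middle of that end. 36 mm from the cell's centre.
- cell_flat (a point): Centre of the cell's flat end face, 36 mm from the cell's centre.
- caddy: Fixed white caddy that holds the cell at the start: base 100 x 64 x 10 mm with two V saddles, 8 mm thick, centred 27 mm either side of its middle along x, their tops at 42 mm. Between the saddles (46 mm) it is open down to the 10 mm base, so fingers can reach round the cell's middle. Origin: centre of its underside; x along the cell, towards the nub.
- pack: Fixed white light base with an open cell bay. Origin on the table under the bay's nominal middle; x is the bay's axis, from the spring contact to the fixed end wall; the light stage is at the spring end. A grey sled (plate top 16 mm up, 106 x 96 mm) on the 12 mm plinth carries the whole bay; it is clamped anywhere up to 14 mm either way along x from nominal: not in the readings, to be felt or seen. Across x it is exact.
- bay (a point): Nominal centre of the seated cell, 48 mm above the table (the true one is off along x by the sled's unknown shift, up to 14 mm; height and sideways are true). Two V saddles 8 mm thick, 22 mm to -x and 24 mm to +x of it, tops 44 mm up, carry and centre the cell; between and beside them fingers have room down to 16 mm. Friction at the ends can hold the cell a little high: press it home.
- bay_spring (a point): Nominal front of the free spring contact, a steel knob of 6 mm radius on the cell's axis (true one off along x by the sled's shift). It gives towards -x with 1.5 N per mm from 0 N and goes solid after 8 mm (12 N). The 72 mm cell sits in a free gap of 67 mm, so a seated cell keeps it 5 mm in. Behind it a carrier wall, 25 to 31 mm to -x, 30 mm wide, top 52 mm up.
- bay_wall (a point): Nominal inner face of the fixed end wall at the cell's axis (true one off along x by the same shift; wall and spring move together). The wall is 6 mm thick, 30 mm wide, top 52 mm up; the nub end must pass over it and go down on its inside.
- stage (a point): Centre of the top of the light stage, a block 110 mm (along x) by 120 mm, 46 mm high, that begins 80 mm to -x of the bay's nominal centre; the glass dish stands on it.
- dish: Closed glass dish, 94 mm across, 16 mm high, on the light stage; leave alone. Origin: centre of its underside.
- jar: Small jar, 52 mm across, 65 mm high; leave alone. Origin: centre of its underside.
- slidebox: Flat box 85 x 100 x 34 mm; leave alone. Origin: centre of its underside.
Not all that is in view belongs to the job. There is more than one size of the part that bears cell_mid; the job needs the smallest.

How it is judged:
On the way:
1. the flat end presses the spring contact (over 3 N) while the nub end is still raised at least 14 mm above its seated height (contact force between cell and pack above 3 N and z of cell_nub in the frame of pack above 0.062 m and z of cell_flat in the frame of pack between 0.036 and 0.06 m and x of cell_flat in the frame of pack below -0.014 m), for 0.1 s.
At the end, for the whole second after the job is handed in: The cell lies still in the bay between the spring contact and the end wall, nub towards the end wall, level and in line with the bay within 0.04 rad, its axis no more than 1.5 mm above its seated height and within 2 mm of the bay's middle line, with nothing holding it (z of cell_mid in the frame of pack between 0.0455 and 0.0495 m and angle between the x axis of cell_mid and the x axis of pack, either way round below 0.04 rad and y of cell_mid in the frame of pack between -0.002 and 0.002 m and x of cell_mid in the frame of pack between -0.0165 and 0.0165 m and x of cell_nub in the frame of pack above 0.015 m and linear speed of cell below 0.01 m/s); the robot touches nothing.
It fails at once if the light base is pressed too hard: its contact forces add up to over 40 N (a seated cell alone gives about 17 N, a 15 N push on it under 40 N) (contact force between pack and anything else above 40 N).
It fails at once if dish, jar or slide box moved by more than 15 mm (distance of any of dish, jar, slidebox from where it was at the start of the episode above 0.015 m).
It also fails if it takes over 64 s, if anything falls off the work surface, if the arm or the gripper's body presses on something with over 40 N, if the wrist force passes 120 N, or if a joint passes its speed limit or range.

## Robot

A 6-joint arm with a two-finger parallel gripper is mounted at the origin on the work surface. World frame = base frame: x ahead of the robot, y to its left, z up, the work surface at z = 0. Lengths are in m, angles in rad, forces in N, time in s.
With the tool pointing down it reaches from about 0.35 to 0.775 m from the base axis. Payload 7.3 kg.
Tool frame: the origin (TCP) lies at the very end of the fingers, on their centre line; the grasp point (between the pads) lies 19 mm behind it (robot.pinch_z is the distance from the TCP to the grasp point, in m); z points along the fingers, y is the line along which they close (so a half turn about z gives the same grasp; the last joint's range is limited). The gripper opens to 92 mm and grips with 3 to 60 N. Pads are 19 mm wide; open, the fingers measure 130 mm over their backs; the gripper's body (75 mm by 190 mm) begins 47 mm behind the grasp point.
Start: joints at [-1.279, 0.342, 1.524, -0, 1.275, -0.146], TCP at [0.223, -0.475, 0.227] pointing down, gripper open.
Joint ranges: [-2.53, 2.53], [-0.77, 2.02], [0.04, 2.7], [-1, 4.14], [0.28, 2.66], [-3.11, 3.11]. Speed limits (rad/s): [2.57, 2.57, 3.14, 3.14, 3.14, 3.14].

## Interface

Orientations are given as [roll, pitch, yaw] about the fixed x, y, z axes, in that order (R = Rz(yaw) Ry(pitch) Rx(roll)).
In Python, from cell import robot gives the robot as it stands.
- The arm moves only by the tool move_arm, never from a script. Its argument "motion" is a list of rows, each a list of 6 numbers: the shift along the tool's x, y, z in units of 0.1 m (1.0 is 0.1 m), then the turn, a rotation vector about the tool's x, y, z in units of pi rad (1.0 is pi rad). In form: [[dx, dy, dz, rx, ry, rz], ...]. A call has 1 to 12 rows; each row is the pose to reach, as a shift and turn from the pose commanded when the call began, along the tool's axes at that moment, turning the shorter way round; what a row does not reach only later rows make up. A row lasts 1/8 s, in which the tool goes at most 62.5 mm and 10.7 degrees, less where a joint would pass 70% of its speed; a pose out of reach is approached as far as the arm can. A call with a number of a shift or a turn outside -1 to 1 is refused whole. A call with a gripper value outside its range is refused whole. "fingers" is the opening, from -1 (shut) to 1 (fully open), set as the call begins (left out, the last holds). The fingers move at their own pace and stop on an object; "newtons" is the grip in N (left out, the last holds). Time passes only in rows, so rows that repeat a pose let the fingers close. It gives the time, the measured TCP pose, the force, the opening and the grip force at its end, in the units of the state.
- robot.observe(): the state, without advancing time (a new reading comes with each control period).
- robot.read_camera(name): name is "scene" or "top" or "wrist"; returns a dict with "image" (420x560x3 uint8, red, green, blue), "range_z" (420x560 float32, m along the optical axis (not along the pixel's ray), 0 where there is no reading), "vfov" (degrees; the focal length in pixels is half the picture's height over the tangent of half this angle, whatever the lens; pixels are square), "cx", "cy" (the principal point, pixels), "extrinsics" (4x4, takes a point from camera to world coordinates); the wrist camera has in their place "hand_eye" (4x4, takes a point from camera to tool coordinates, whose origin is the TCP and whose axes are the flange's). Camera axes: x right, y up, looking along -z (the intrinsics and any distortion apply to the point x, -y, -z); pixel columns grow to the right and rows downward; lengths in m; the calibration is good to about 2 mm. A picture is of the moment at which its call begins: read the wrist's pose just before it.
- robot.hand_in(): hands the job in; it is judged then, once.
The state is a dict: "time": time; "qpos": joint angles; "qvel": joint speeds; "joint_efforts": joint torques, N m; "tool_pos": TCP position; "tool_rot": TCP orientation; "contact_force": force on the tool from outside, world axes, zero at the start; "torque": the same for the moment, N m; "opening": finger opening in m; "grip_force": force on a finger pad.
Only numpy, scipy, OpenCV 4.12 (cv2) and the standard library are available. Lean on these libraries where they do the work, as an engineer would, in place of code of your own. Each camera call takes 0.05 s, during which the arm holds its last target. There are 200 camera calls.

## Working session

There is one attempt and no reset: what is moved stays moved. The work goes in short steps, Python scripts to look and compute and a tool call to move; the robot and the scene stay as the last step left them, time stands still between calls to the robot, and variables do not carry over. Pictures are saved under pics/ and viewed, at most 10 in all, crops included, and the job is handed in when it is done.

Besides the shell and the picture viewer there is one more tool, called in YAML: its name, and indented under it one key for each argument. move_arm: Moves the arm, as the interface text tells. Shifts and turns lie within -1 to 1; 1 stands for 0.1 m of shift or pi rad of turn. Its arguments: {"type":"object","properties":{"motion":{"type":"array"},"fingers":{"type":"number"},"newtons":{"type":"number"}},"required":["motion"]}

```bash
mkdir -p pics; ls; cat > h.py <<'E'
import numpy as np, cv2
from cell import robot
def shot(n):
    s=robot.observe(); c=robot.read_camera(n)
    return s,c
def save(c,p): cv2.imwrite(p,c["image"][:,:,::-1])
E
python3 - <<'E'
from h import *
np.set_printoptions(precision=4,suppress=True)
for n in ("scene","top"):
    s,c=shot(n); save(c,f"pics/{n}0.png"); np.savez(f"{n}0.npz",**c)
    print({k:v for k,v in c.items() if k not in("image","range_z")})
print(s)
E
```

```text
pics
{'vfov': 45.25830435559954, 'cx': 283.91975689022007, 'cy': 215.87844552421322, 'extrinsics': array([[-0.7387, -0.4022,  0.5408,  1.2514],
       [ 0.6739, -0.4555,  0.5817,  0.8285],
       [ 0.0124,  0.7942,  0.6076,  0.8309],
       [ 0.    ,  0.    ,  0.    ,  1.    ]])}
{'vfov': 56.92021195359962, 'cx': 279.74450560169635, 'cy': 204.03218177298848, 'extrinsics': array([[ 0.0218,  0.9894, -0.1434,  0.4385],
       [-0.9992,  0.0169, -0.0353,  0.0829],
       [-0.0325,  0.1441,  0.989 ,  0.9136],
       [ 0.    ,  0.    ,  0.    ,  1.    ]])}
{'time': 0.05, 'qpos': array([-1.279 ,  0.3427,  1.525 , -0.    ,  1.2754, -0.146 ]), 'qvel': array([-0.0014,  0.0002, -0.0019,  0.0006,  0.0006, -0.0015]), 'joint_efforts': array([  0.0021, -43.2426, -24.4995,   0.0721,   0.0523,  -0.0001]), 'tool_pos': array([ 0.2225, -0.4751,  0.2261]), 'tool_rot': array([-3.1401, -0.0002,  0.4378]), 'contact_force': array([ 0.1767, -0.2948,  0.0663]), 'torque': array([-0.0317, -0.0376,  0.0156]), 'grip_force': 0.0, 'opening': 0.09201629706228028}
```

View pics/top0.png

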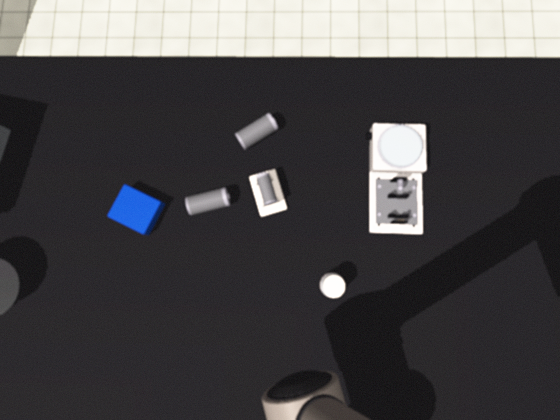

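View pics/scene0.png

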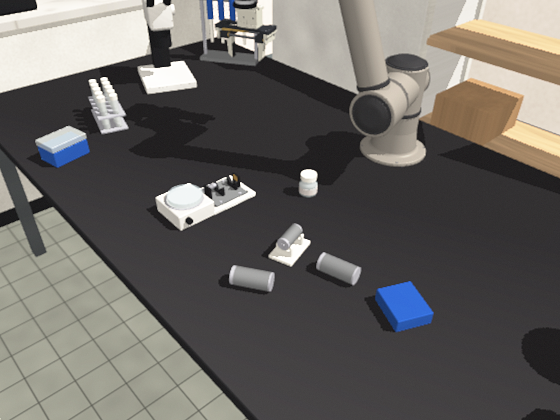

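The top view shows the caddy with the cell at about (268,192), the pack at (397,203) with the stage and dish on its far side at (402,146), the jar at (333,285) and the slide box at (136,209). The two loose cylinders are decoys. The bay axis runs roughly along world -x.

```bash
cat >> h.py <<'E'
np.set_printoptions(precision=4,suppress=True)
def cloud(c,T=None):
    h,w=c["range_z"].shape; f=h/2/np.tan(np.radians(c["vfov"])/2)
    u,v=np.meshgrid(np.arange(w),np.arange(h)); z=c["range_z"]
    P=np.stack([(u-c["cx"])/f*z,-(v-c["cy"])/f*z,-z,np.ones_like(z)],-1)
    return (P@(c["extrinsics"] if T is None else T).T)[...,:3]
def toolT(s):
    from scipy.spatial.transform import Rotation as R
    T=np.eye(4);T[:3,:3]=R.from_euler("xyz",s["tool_rot"]).as_matrix();T[:3,3]=s["tool_pos"];return T
E
python3 - <<'E'
from h import *
c=dict(np.load("top0.npz")); P=cloud(c); im=c["image"].astype(int)
for (v,u) in [(300,100),(300,250),(192,268),(203,397),(146,402),(285,333),(209,136),(180,375)]: print(u,v,P[v,u],im[v,u])
white=(im.min(2)>150)
def box(name,u0,v0,u1,v1,m):
    k=np.zeros_like(m);k[v0:v1,u0:u1]=m[v0:v1,u0:u1]
    q=P[k]; r=cv2.minAreaRect(q[:,:2].astype(np.float32)); print(name,len(q),r,q.mean(0),np.percentile(q[:,2],[5,50,95]))
box("stage+pack",360,115,440,240,white)
box("lower",360,175,440,240,white)
box("caddy",240,160,295,220,white)
cellm=(P[...,2]>0.045)
box("cell",245,165,292,215,cellm)
box("jar",310,265,355,305,white)
box("blue",100,180,170,240,(im[...,2]>120)&(im[...,0]<80))
E
```

```text
100 300 [ 0.3371  0.5316 -0.0019] [44 40 44]
250 300 [ 0.3458  0.1796 -0.0029] [44 42 45]
268 192 [0.5889 0.1403 0.0609] [156 152 156]
397 203 [ 0.5755 -0.1568  0.0172] [167 164 168]
402 146 [ 0.6983 -0.1586  0.0625] [243 246 248]
333 285 [ 0.3884 -0.0046  0.0644] [255 254 253]
136 209 [0.5488 0.4479 0.0335] [ 30  98 227]
375 180 [ 0.6298 -0.1076  0.0139] [240 235 231]
stage+pack 5304 ((0.5754964351654053, -0.12542244791984558), (0.2258501648902893, 0.4446704685688019), 60.259185791015625) [ 0.6367 -0.151   0.0366] [0.0105 0.0265 0.0639]
lower 2498 ((0.5547887682914734, -0.06526847183704376), (0.15943795442581177, 0.3413880169391632), 13.095824241638184) [ 0.5726 -0.1506  0.0173] [0.0094 0.0148 0.0195]
caddy 996 ((0.5418993234634399, 0.1271185576915741), (0.22407446801662445, 0.06713825464248657), 18.059614181518555) [0.591  0.1456 0.0261] [0.0062 0.0111 0.0629]
cell 447 ((0.5327996611595154, 0.12510934472084045), (0.20542453229427338, 0.03211931139230728), 17.797706604003906) [0.5944 0.1445 0.0722] [0.0508 0.0599 0.0641]
jar 481 ((0.39382433891296387, 0.026483390480279922), (0.1337447315454483, 0.05316201597452164), 73.33403778076172) [ 0.3869 -0.003   0.0632] [0.0259 0.0649 0.0677]
blue 1594 ((0.486870139837265, 0.3081919848918915), (0.45235973596572876, 0.08789616823196411), 66.8774642944336) [0.5487 0.4527 0.0356] [0.0303 0.0337 0.0365]
```

```bash
cat >> h.py <<'E'
def delta(pos,rpy,s=None):
    "target TCP pose -> row in move units from the present measured pose"
    from scipy.spatial.transform import Rotation as R
    s=s or robot.observe(); A=R.from_euler("xyz",s["tool_rot"]);B=R.from_euler("xyz",rpy)
    return np.r_[A.inv().apply(np.array(pos)-s["tool_pos"])/0.1,(A.inv()*B).as_rotvec()/np.pi]
E
python3 - <<'E'
from h import *
s,c=shot("wrist"); print(c["hand_eye"],c["vfov"])
print(delta([0.55,-0.155,0.30],[np.pi,0,0]))
E
```

```text
[[ 0.0007  0.9687  0.2481  0.0669]
 [ 1.     -0.0008  0.      0.0003]
 [ 0.0002  0.2481 -0.9687 -0.1588]
 [ 0.      0.      0.      1.    ]] 62.676657675684105
[ 4.3237 -1.5126 -0.7353 -0.0004  0.      0.1393]
```

move_arm:
  motion:
    - [1,-0.3,-0.2,0,0,0.14]
    - [1,-0.3,-0.2,0,0,0.14]
    - [1,-0.3,-0.2,0,0,0.14]
    - [1,-0.3,-0.2,0,0,0.14]
  fingers: 1

```text
time: 0.65
tool_pos: [0.3007, -0.4055, 0.2467]
tool_rot: [-3.142, 0.0, -0.0]
contact_force: [-0.5, -0.6, -0.3]
opening: 0.0918
grip_force: 0.0
```

move_arm:
  motion:
    - [1,-1,0,0,0,0]
    - [1,-1,0,0,0,0]
    - [1,-1,0,0,0,0]
    - [1,-1,0,0,0,0]

```text
time: 1.15
tool_pos: [0.4007, -0.3061, 0.2465]
tool_rot: [3.142, 0.001, 0.001]
contact_force: [-0.3, -1.0, -0.1]
opening: 0.0919
grip_force: 0.0
```

move_arm:
  motion:
    - [1,-1,0,0,0,0]
    - [1,-1,0,0,0,0]
    - [1,-1,0,0,0,0]
    - [1,-1,0,0,0,0]

```text
time: 1.65
tool_pos: [0.5004, -0.2073, 0.2463]
tool_rot: [3.141, 0.001, -0.001]
contact_force: [-0.2, -0.5, 0.6]
opening: 0.0918
grip_force: 0.0
```

move_arm:
  motion:
    - [0.5,-0.5,0,0,0,0]
    - [0.5,-0.5,0,0,0,0]
    - [0.5,-0.5,0,0,0,0]
    - [0.5,-0.5,0,0,0,0]

```text
time: 2.15
tool_pos: [0.5499, -0.1582, 0.2468]
tool_rot: [3.141, 0.001, -0.004]
contact_force: [-0.9, -0.1, -0.3]
opening: 0.0918
grip_force: 0.0
```

```bash
python3 - <<'E'
from h import *
s,c=shot("wrist"); save(c,"pics/w1.png"); np.savez("w1.npz",**c,T=toolT(s)@c["hand_eye"])
print(s["time"],s["tool_pos"],s["tool_rot"],s["qpos"],s["contact_force"])
E
```

```text
2.15 [ 0.5499 -0.1582  0.2468] [ 3.1411  0.0005 -0.004 ] [-0.4136  0.4157  1.3556 -0.0007  1.3706  1.1613] [-0.9052 -0.0895 -0.302 ]
```

View pics/w1.png

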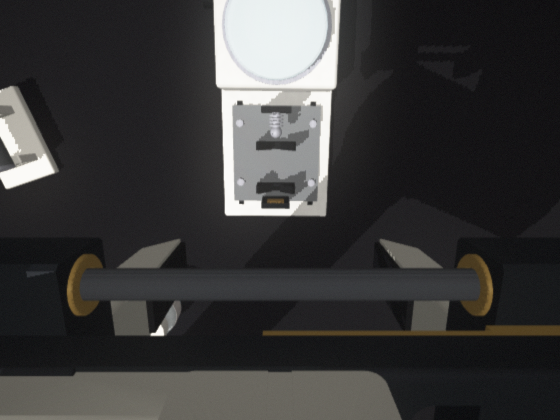

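The wrist view shows the bay clearly: carrier wall at (276,110), spring knob tip at about (276,134), saddles at rows 146 and 187, and end wall at row 202. The stage edge is at row 90.

```bash
python3 - <<'E'
from h import *
c=dict(np.load("w1.npz")); P=cloud(c,c["T"]); im=c["image"].astype(int)
for v in range(84,218,2): print(v,P[v,276],im[v,276], P[v,266])
# plinth edges along sides (z~12mm) and their direction
L=[];Rr=[]
for v in range(100,212,4):
    row=im[v].min(1)>130; xs=np.where(row[210:345])[0]+210
    L.append(P[v,xs.min()+1]); Rr.append(P[v,xs.max()-1])
L=np.array(L);Rr=np.array(Rr)
for A in(L,Rr): p=np.polyfit(A[:,0],A[:,1],1); print("edge slope,y@0.57",p[0],np.polyval(p,0.57),np.median(A[:,2]))
# wall/saddle sides: elevated dark points
Q=P[96:215,225:330].reshape(-1,3)
for lo,hi in((.046,.06),(.036,.0455)):
    q=Q[(Q[:,2]>lo)&(Q[:,2]<hi)]
    for a in np.arange(.50,.66,.004):
        k=q[(q[:,0]>=a)&(q[:,0]<a+.004)]
        if len(k)>3: print(lo,"x %.3f"%a,len(k),k[:,1].min(),k[:,1].max(),np.median(k[:,2]))
E
```

```text
84 [ 0.6514 -0.1552  0.0471] [211 211 214] [ 0.6516 -0.1453  0.0456]
86 [ 0.6497 -0.1552  0.0448] [242 241 238] [ 0.6496 -0.1454  0.0469]
88 [ 0.648  -0.1552  0.0426] [197 195 189] [ 0.6481 -0.1452  0.0423]
90 [ 0.648  -0.1549  0.0196] [180 177 171] [ 0.6481 -0.1443  0.0185]
92 [ 0.6464 -0.1549  0.014 ] [248 247 244] [ 0.6466 -0.144   0.0121]
94 [ 0.6444 -0.1549  0.0139] [248 247 244] [ 0.6445 -0.144   0.0125]
96 [ 0.6424 -0.1548  0.0121] [205 202 196] [ 0.6424 -0.144   0.0131]
98 [ 0.6404 -0.1548  0.0117] [189 187 179] [ 0.6404 -0.1439  0.0117]
100 [ 0.6381 -0.1548  0.0153] [188 184 179] [ 0.6383 -0.144   0.0131]
102 [ 0.6362 -0.1548  0.0126] [187 184 180] [ 0.6362 -0.1439  0.013 ]
104 [ 0.6341 -0.1548  0.0123] [181 179 174] [ 0.6342 -0.1438  0.0115]
106 [ 0.6304 -0.1552  0.0534] [94 91 90] [ 0.6305 -0.1453  0.0527]
108 [ 0.6286 -0.1551  0.0525] [67 67 66] [ 0.6286 -0.1453  0.0526]
110 [ 0.6266 -0.1551  0.0538] [68 67 67] [ 0.6267 -0.1453  0.053 ]
112 [ 0.6248 -0.1551  0.0536] [122 120 123] [ 0.6253 -0.1444  0.0304]
114 [ 0.6229 -0.1551  0.0519] [188 187 192] [ 0.6235 -0.1439  0.016
[... 4469 characters left out ...]
0.628 91 -0.16987454330167143 -0.1403826703231225 0.05261214270358866
0.036 x 0.532 54 -0.16847918544163426 -0.13909091391668835 0.040963254363299395
0.036 x 0.540 54 -0.17390571180921152 -0.13301222042199587 0.04151827598473537
0.036 x 0.544 75 -0.17392368334591707 -0.13303718461336578 0.041275299704467916
0.036 x 0.548 37 -0.17400731540311243 -0.13290821510224066 0.040405424915219035
0.036 x 0.584 20 -0.17454636689266245 -0.1339357804826252 0.04055683116947814
0.036 x 0.588 81 -0.174568067050336 -0.13396468598687816 0.04105486404795006
0.036 x 0.592 71 -0.17470327836939392 -0.13405179054049957 0.0412593097620485
0.036 x 0.624 11 -0.16920223634201076 -0.15908255600817695 0.04091539178611697
```

move_arm:
  motion:
    - [0.1,-1,0,0,0,0]
    - [0.1,-1,0,0,0,0]
    - [0.1,-1,0,0,0,0]

```text
time: 2.58
tool_pos: [0.5608, -0.0551, 0.247]
tool_rot: [-3.142, -0.0, 0.0]
contact_force: [-0.4, -0.4, -0.7]
opening: 0.0918
grip_force: 0.0
```

move_arm:
  motion:
    - [0.1,-1,0,0,0,0]
    - [0.1,-1,0,0,0,0]
    - [0.1,-1,0,0,0,0]

```text
time: 2.95
tool_pos: [0.5713, 0.0441, 0.2468]
tool_rot: [3.141, -0.0, -0.0]
contact_force: [0.6, 0.5, 1.2]
opening: 0.0916
grip_force: 0.0
```

move_arm:
  motion:
    - [0,-1,0.4,0,0,0.05]
    - [0,-1,0.4,0,0,0.05]
    - [0,-1,0.4,0,0,0.05]
    - [0,-1,0.4,0,0,0.05]

```text
time: 3.45
tool_pos: [0.5721, 0.1414, 0.207]
tool_rot: [3.141, -0.001, -0.16]
contact_force: [0.9, 0.2, -0.1]
opening: 0.0917
grip_force: 0.0
```

```bash
python3 - <<'E'
from h import *
s,c=shot("wrist"); save(c,"pics/w2.png"); np.savez("w2.npz",**c,T=toolT(s)@c["hand_eye"])
print(s["time"],s["tool_pos"],s["tool_rot"],s["qpos"],s["contact_force"])
E
```

```text
3.45 [0.5721 0.1414 0.207 ] [ 3.1406 -0.0007 -0.1604] [ 0.113   0.4751  1.371  -0.0011  1.295   1.8445] [ 0.8774  0.2276 -0.0996]
```

View pics/w2.png

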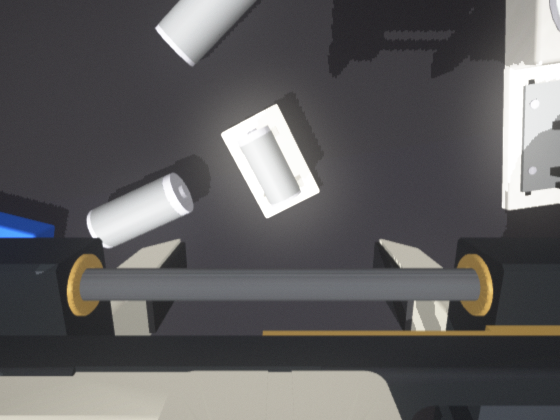

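The cell lies in the caddy from about (255,132) to (288,200). I'll enlarge this area to find the nub end.

```bash
python3 - <<'E'
from h import *
c=dict(np.load("w2.npz")); P=cloud(c,c["T"]); im=c["image"]
cv2.imwrite("pics/w2c.png",cv2.resize(im[95:225,210:330,::-1],None,fx=4.5,fy=4.5,interpolation=cv2.INTER_CUBIC))
k=np.zeros(im.shape[:2],np.uint8);k[95:225,210:330]=1
q=P[(k>0)&(P[...,2]>.052)&(P[...,2]<.07)]
print(len(q),cv2.minAreaRect((q[:,:2]*1000).astype(np.float32)),np.percentile(q[:,2],99))
b=P[(k>0)&(P[...,2]>.006)&(P[...,2]<.014)]; print(cv2.minAreaRect((b[:,:2]*1000).astype(np.float32)))
a=np.linalg.svd(q[:,:2]-q[:,:2].mean(0),full_matrices=False)[2][0]; a*=np.sign(a[0])
t=(q[:,:2]-q[:,:2].mean(0))@a; n=np.array([-a[1],a[0]]); w=(q[:,:2]-q[:,:2].mean(0))@n
print(q[:,:2].mean(0),np.degrees(np.arctan2(a[1],a[0])),t.min(),t.max())
n5=P[(k>0)&(P[...,2]>.040)&(P[...,2]<.07)][:,:2]-q[:,:2].mean(0)
tt=n5@a; ww=n5@n
for e in np.arange(-.042,.042,.002):
    m=(tt>=e)&(tt<e+.002)
    if m.any(): print("%.3f"%e,m.sum(),ww[m].min(),ww[m].max())
E
```

```text
2587 ((600.7883911132812, 146.70765686035156), (71.98529052734375, 30.875333786010742), 17.71373176574707) 0.06401777091031285
((598.1098022460938, 146.03717041015625), (99.99986267089844, 64.07487487792969), 17.98337745666504)
[0.6006 0.146 ] 17.960856869993847 -0.03553900079982153 0.03642535640791845
-0.036 49 -0.014989516631015077 0.015332869291769852
-0.034 79 -0.018928101332986814 0.019903907142359387
-0.032 90 -0.018939037383947543 0.021177972665333798
-0.030 84 -0.019772785504236036 0.01930296230279174
-0.028 89 -0.018508063200326632 0.02102372882666268
-0.026 79 -0.018095282077905714 0.02057276972834467
-0.024 74 -0.015346153777645264 0.015935271287883412
-0.022 76 -0.015370805495330677 0.016685468447002767
-0.020 78 -0.015322830207507371 0.016588488359473925
-0.018 78 -0.015351965541692299 0.016473085378992693
-0.016 76 -0.015340624889218736 0.016373721471870863
-0.014 78 -0.015395743503739146 0.016280265665282886
-0.012 76 -0.015401518613657943 0.015761147677673257
-0.010 81 -0.015347675229010697 0.01626915735809551
-0.008 78 -0.015354404628377932 0.015424960314988138
-0.00
[... 430 characters left out ...]
0092287878 0.0166955986524129
0.012 84 -0.015136937854151896 0.016423342600524127
0.014 80 -0.015171370235216771 0.016338335045853792
0.016 81 -0.015173183751706776 0.016378185851785805
0.018 78 -0.015150487078214578 0.01622164737745997
0.020 93 -0.019828348329712725 0.021471139483759095
0.022 99 -0.01942258892774911 0.020472000110559732
0.024 102 -0.019847370444086243 0.020967252620971974
0.026 99 -0.01943807984089431 0.02085478254664174
0.028 87 -0.019047052300234558 0.020808918456583066
0.030 84 -0.015126785354899863 0.01577159693635351
0.032 72 -0.0151719624113896 0.015640413335736444
0.034 24 -0.0039870759946616955 0.004968875829428573
0.036 9 -0.003971235609303603 0.0037056428202696928
```

View pics/w2c.png

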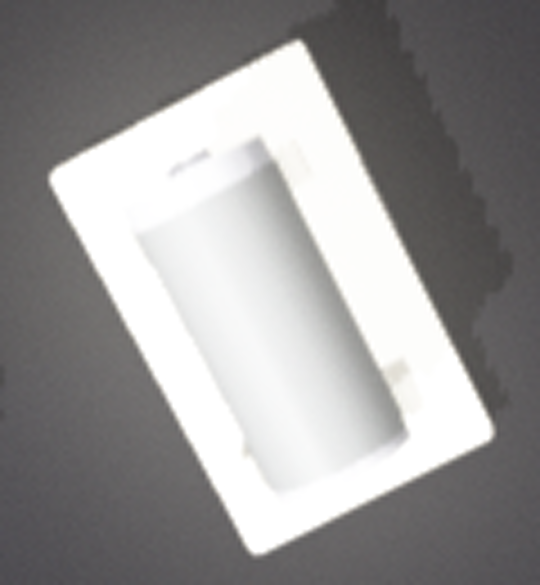

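The nub faces world +x at 18°, the narrow end at the top of the crop. The cell centre is at about (0.600, 0.146). I'll grasp at yaw 0.314.

move_arm:
  motion:
    - [0.27,-0.09,0.4,0,0,-0.151]
    - [0.27,-0.09,0.7,0,0,-0.151]
    - [0.27,-0.09,0.9,0,0,-0.151]
    - [0.27,-0.09,0.9,0,0,-0.151]
    - [0.27,-0.09,0.9,0,0,-0.151]
  fingers: 0.35

```text
time: 4.12
tool_pos: [0.6006, 0.1471, 0.1182]
tool_rot: [3.141, -0.002, 0.312]
contact_force: [-0.4, -0.7, 1.1]
opening: 0.0621
grip_force: 0.0
```

```bash
python3 - <<'E'
from h import *
s=robot.observe(); print(s["tool_pos"],s["tool_rot"],s["opening"],delta([.600,.1463,.027],[np.pi,0,.314]))
E
```

```text
[0.6006 0.1471 0.1182] [ 3.1409 -0.0022  0.3121] 0.06212588101728554 [-0.0105  0.0054  0.9116  0.0002 -0.0007 -0.0006]
```

move_arm:
  motion:
    - [0,0,0.4,0,0,0]
    - [0,0,0.7,0,0,0]
    - [0,0,0.85,0,0,0]
    - [0,0,0.91,0,0,0]
    - [0,0,0.91,0,0,0]

```text
time: 4.75
tool_pos: [0.6003, 0.1481, 0.0266]
tool_rot: [3.141, -0.001, 0.315]
contact_force: [-0.7, 0.1, -0.2]
opening: 0.0621
grip_force: 0.0
```

move_arm:
  motion:
    - [0,0,0,0,0,0]
    - [0,0,0,0,0,0]
    - [0,0,0,0,0,0]
    - [0,0,0,0,0,0]
    - [0,0,0,0,0,0]
    - [0,0,0,0,0,0]
  fingers: -1
  newtons: 35

```text
time: 5.5
tool_pos: [0.6004, 0.1473, 0.0262]
tool_rot: [3.14, -0.001, 0.315]
contact_force: [1.3, -5.4, 3.3]
opening: 0.0313
grip_force: 35.0
```

move_arm:
  motion:
    - [0,0,-0.3,0,0,0]
    - [0,0,-0.8,0,0,0]
    - [0,0,-1,0,0,0]
    - [0,0,-1,0,0,0]

```text
time: 6.0
tool_pos: [0.6002, 0.1486, 0.127]
tool_rot: [3.142, -0.003, 0.315]
contact_force: [-0.4, -0.2, -1.5]
opening: 0.0312
grip_force: 35.0
```

move_arm:
  motion:
    - [-0.1,0.2,0,0,0,-0.06]
    - [-0.2,0.5,0,0,0,-0.12]
    - [-0.3,0.7,0,0,0,-0.18]
    - [-0.4,0.92,0,0,0,-0.24]
    - [-0.4,0.92,0,0,0,-0.3]
    - [-0.4,0.92,0,0,0,-0.36]
    - [-0.4,0.92,0,0,0,-0.42]
    - [-0.4,0.92,0,0,0,-0.45]
    - [-0.4,0.92,0,0,0,-0.45]

```text
time: 7.12
tool_pos: [0.5891, 0.0485, 0.1238]
tool_rot: [-3.138, -0.001, 1.728]
contact_force: [-0.5, -0.5, -1.8]
opening: 0.0313
grip_force: 35.0
```

move_arm:
  motion:
    - [-0.2,-0.06,0,0,0,-0.06]
    - [-0.5,-0.12,0,0,0,-0.12]
    - [-0.8,-0.2,0,0,0,-0.18]
    - [-0.97,-0.255,0,0,0,-0.24]
    - [-0.97,-0.255,0,0,0,-0.3]
    - [-0.97,-0.255,0,0,0,-0.36]
    - [-0.97,-0.255,0,0,0,-0.42]
    - [-0.97,-0.255,0,0,0,-0.446]
    - [-0.97,-0.255,0,0,0,-0.446]

```text
time: 8.25
tool_pos: [0.5798, -0.0513, 0.1247]
tool_rot: [3.141, -0.002, 3.127]
contact_force: [-1.1, -0.2, -1.6]
opening: 0.031
grip_force: 35.0
```

```bash
python3 - <<'E'
from h import *
s=robot.observe(); print(s)
from scipy.spatial.transform import Rotation as R
# tilt: nub up by th about tool y
th=np.radians(20); yaw=np.pi-0.012
A=R.from_euler("xyz",[np.pi,0,yaw])
for sg in(1,-1):
    B=A*R.from_rotvec([0,sg*th,0]); print(sg,"toolx(nub dir)",B.as_matrix()[:,0],"toolz",B.as_matrix()[:,2])
E
```

```text
{'time': 8.25, 'qpos': array([-0.22  ,  0.5407,  1.5022,  0.0001,  1.1003, -1.7766]), 'qvel': array([-0.0013, -0.0036, -0.0032, -0.0024,  0.0012,  0.0302]), 'joint_efforts': array([ -0.0226, -51.736 , -22.6555,  -0.0544,   0.0689,  -0.5115]), 'tool_pos': array([ 0.5798, -0.0513,  0.1247]), 'tool_rot': array([ 3.1411, -0.0016,  3.1274]), 'contact_force': array([-1.1297, -0.2141, -1.616 ]), 'torque': array([ 0.1152, -0.1231, -0.004 ]), 'grip_force': 34.99906539916992, 'opening': 0.031005357423512885}
1 toolx(nub dir) [-0.9396  0.0113  0.342 ] toolz [-0.342   0.0041 -0.9397]
-1 toolx(nub dir) [-0.9396  0.0113 -0.342 ] toolz [ 0.342  -0.0041 -0.9397]
```

move_arm:
  motion:
    - [0.1,-0.4,0.1,0,0.05,0]
    - [0.25,-0.9,0.2,0,0.1,0]
    - [0.25,-1,0.2,0,0.111,0]
    - [0.25,-1,0.2,0,0.111,0]
    - [0.25,-1,0.2,0,0.111,0]

```text
time: 8.88
tool_pos: [0.554, -0.1504, 0.1057]
tool_rot: [-3.141, -0.348, 3.129]
contact_force: [0.1, 1.3, -2.4]
opening: 0.0308
grip_force: 35.0
```

```bash
python3 - <<'E'
from h import *
s,c=shot("wrist"); save(c,"pics/w3.png"); T=toolT(s)@c["hand_eye"]; np.savez("w3.npz",**c,T=T)
print(s["time"],s["tool_pos"],s["tool_rot"],s["qpos"],s["contact_force"],s["torque"])
from scipy.spatial.transform import Rotation as R
B=(R.from_euler("xyz",[np.pi,0,np.pi-.012])*R.from_rotvec([0,np.radians(20),0]))
print(delta([.5527,-.1535,.0644],B.as_euler("xyz")),B.as_euler("xyz"))
Q=cloud(c,c["hand_eye"])  # tool frame
m=(abs(Q[...,1])<.02)&(Q[...,2]>-.06)&(Q[...,2]<.01)&(c["range_z"]>0.05)
for a in np.arange(.0,.045,.002):
    k=m&(Q[...,0]>=a)&(Q[...,0]<a+.002)
    if k.sum()>3: q=Q[k]; print("x%.3f"%a,k.sum(),"y",q[:,1].min(),q[:,1].max(),"ztop",np.percentile(q[:,2],3))
E
```

```text
8.875 [ 0.554  -0.1504  0.1057] [-3.1415 -0.3481  3.1293] [-0.3378  0.7458  1.2231 -0.1097  1.5041 -1.8707] [ 0.0791  1.2526 -2.4317] [ 0.1042 -0.4152 -0.0114]
[-0.1293 -0.032   0.3957 -0.0001  0.0004  0.0001] [ 3.1416 -0.3491  3.1296]
x0.000 139 y -0.018113463729687838 0.018086842271363264 ztop -0.05937321291089741
x0.002 120 y -0.01801647412535136 0.018055845966707885 ztop -0.059355254205415965
x0.004 58 y -0.018003101941672425 0.018172231386750778 ztop -0.05977907639584827
x0.006 51 y -0.01798397542517945 0.018057356809560183 ztop -0.059484834446879346
x0.008 252 y -0.018080863063383603 0.018107068233353063 ztop -0.058375952364041715
x0.010 506 y -0.019986352595141272 0.019980730223429378 ztop -0.0360920072074119
x0.012 371 y -0.015588287318740587 0.01556556240534126 ztop -0.03764138382188129
x0.014 349 y -0.015519222064191238 0.015566988802937387 ztop -0.03758183661631063
x0.016 379 y -0.015436108674413017 0.015463731990441053 ztop -0.037505422380331686
x0.018 364 y -0.01583348105331597 0.015333553197260022 ztop -0.03746448575295884
x0.020 379 y -0.01589894184835852 0.01583340294132092 ztop -0.037623443215863174
x0.022 389 y -0.01577113681725901 0.01582545895101442 ztop -0.03736410283577508
x0.024 376 y -0.01564567192543561 0.015659282164432624 ztop -0.03753084321544661
x0.026 416 y -0.015728560743376772 0.016015065914735935 ztop -0.0375569887018659
x0.028 389 y -0.015558030161200108 0.015707422715568835 ztop -0.0375529785593367
x0.030 400 y -0.015593575204232794 0.015666317078380343 ztop -0.03745888673659463
x0.032 1092 y -0.015819095333609413 0.015870226933053 ztop -0.036588999504122935
x0.034 200 y -0.00470648072630564 0.0046817216683379586 ztop -0.02645999609856745
x0.036 4 y -0.0037958352945698685 0.0042739649957396686 ztop -0.02599755627451027
```

View pics/w3.png

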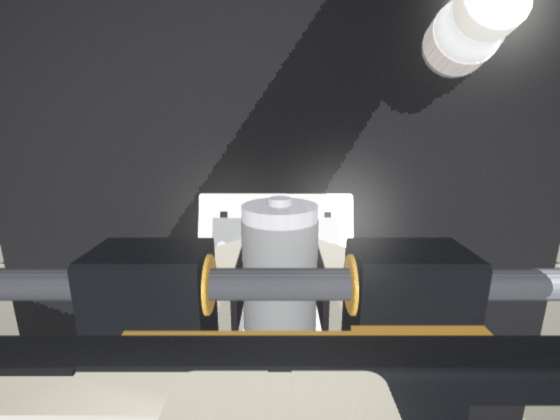

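The nub end shows at (280,202), so the cell is gripped centrally and straight. I'll descend to just ahead of the spring.

move_arm:
  motion:
    - [-0.07,-0.03,0.2,0,0,0]
    - [-0.13,-0.03,0.4,0,0,0]
    - [-0.17,-0.03,0.5,0,0,0]
    - [-0.2,-0.03,0.6,0,0,0]
    - [-0.2,-0.03,0.6,0,0,0]
    - [-0.2,-0.03,0.6,0,0,0]

```text
time: 9.68
tool_pos: [0.5527, -0.1543, 0.0431]
tool_rot: [-3.141, -0.348, 3.13]
contact_force: [0.1, 0.4, -1.2]
opening: 0.0313
grip_force: 35.0
```

```bash
cat >> h.py <<'E'
def pose(off=0.0205):
    s=robot.observe();T=toolT(s);C=(T@[0,0,-off,1])[:3];X=T[:3,0]
    print("t",s["time"],"tcp",s["tool_pos"],"rot",s["tool_rot"],"C",C,"F",C-.036*X,"N",C+.036*X,"force",s["contact_force"],"tq",s["torque"])
E
python3 -c "
from h import *
pose()"
```

```text
t 9.675 tcp [ 0.5527 -0.1543  0.0431] rot [-3.1411 -0.3478  3.13  ] C [ 0.5597 -0.1544  0.0624] F [ 0.5935 -0.1547  0.0501] N [ 0.5259 -0.154   0.0746] force [ 0.1483  0.3795 -1.1919] tq [ 0.087  -0.4224 -0.0508]
```

move_arm:
  motion:
    - [-0.038,0,-0.014,0,0,0]
    - [-0.066,0,-0.024,0,0,0]
    - [-0.085,0,-0.031,0,0,0]
    - [-0.085,0,-0.031,0,0,0]
    - [-0.085,0,-0.031,0,0,0]

```text
time: 10.3
tool_pos: [0.5611, -0.1544, 0.0426]
tool_rot: [-3.141, -0.349, 3.13]
contact_force: [-2.8, -0.2, 1.0]
opening: 0.031
grip_force: 35.0
```

move_arm:
  motion:
    - [-0.019,0,-0.007,0,0,0]
    - [-0.019,0,-0.007,0,0,0]
    - [-0.019,0,-0.007,0,0,0]

```text
time: 10.68
tool_pos: [0.5628, -0.1544, 0.0425]
tool_rot: [3.142, -0.35, 3.13]
contact_force: [-5.7, -0.6, 1.2]
opening: 0.0315
grip_force: 35.0
```

```bash
python3 -c "
from h import *
pose()"
```

```text
t 10.675 tcp [ 0.5628 -0.1544  0.0425] rot [ 3.1416 -0.3504  3.13  ] C [ 0.5699 -0.1545  0.0618] F [ 0.6037 -0.1549  0.0494] N [ 0.5361 -0.1541  0.0742] force [-5.7092 -0.6366  1.1561] tq [-0.0542  0.466   0.0271]
```

move_arm:
  motion:
    - [-0.014,0,-0.005,0,0,0]
    - [-0.028,0,-0.01,0,0,0]
    - [-0.028,0,-0.01,0,0,0]
    - [-0.028,0,-0.01,0,0,0]

```text
time: 11.18
tool_pos: [0.5649, -0.1544, 0.0425]
tool_rot: [3.141, -0.353, 3.13]
contact_force: [-8.4, -0.9, 1.7]
opening: 0.0307
grip_force: 35.0
```

```bash
cat > rot.py <<'E'
# rows for tipping nub down about flat centre F, ending level with F at Ff (world)
from h import *
import sys
from scipy.spatial.transform import Rotation as R
pose(); s=robot.observe(); T=toolT(s); F0=(T@[-.036,0,-.0205,1])[:3]
F1=np.array(eval(sys.argv[1])); A=R.from_matrix(T[:3,:3]); yaw=np.pi-.012
for th,f in eval(sys.argv[2]):
    B=R.from_euler("xyz",[np.pi,0,yaw])*R.from_rotvec([0,np.radians(th),0])
    F=F0+(F1-F0)*f; p=F-B.apply([-.036,0,-.0205])
    print(th,delta(p,B.as_euler("xyz"),s).round(3).tolist())
E
python3 rot.py "[.6068,-.154,.0485]" "[(16,.3),(12,.6),(8,.8),(4,1),(0,1)]"
```

```text
t 11.175 tcp [ 0.5649 -0.1544  0.0425] rot [ 3.1413 -0.3526  3.13  ] C [ 0.572  -0.1545  0.0618] F [ 0.6058 -0.1549  0.0494] N [ 0.5382 -0.1541  0.0742] force [-8.4006 -0.8779  1.7172] tq [-0.0457  0.9962  0.0268]
16 [-0.02, 0.003, 0.027, 0.0, -0.023, 0.0]
12 [-0.04, 0.006, 0.052, 0.0, -0.046, 0.0]
8 [-0.061, 0.007, 0.075, 0.0, -0.068, 0.0]
4 [-0.084, 0.009, 0.097, 0.0, -0.09, 0.0]
0 [-0.105, 0.009, 0.116, 0.0, -0.112, 0.0]
```

move_arm:
  motion:
    - [-0.01,0.0,0.013,0,-0.011,0]
    - [-0.02,0.003,0.027,0,-0.023,0]
    - [-0.03,0.004,0.039,0,-0.034,0]
    - [-0.04,0.006,0.052,0,-0.046,0]
    - [-0.05,0.006,0.063,0,-0.057,0]
    - [-0.05,0.006,0.063,0,-0.057,0]
    - [-0.05,0.006,0.063,0,-0.057,0]

```text
time: 12.05
tool_pos: [0.5671, -0.154, 0.0348]
tool_rot: [3.141, -0.174, 3.13]
contact_force: [-8.9, -2.6, 1.5]
opening: 0.0311
grip_force: 35.0
```

```bash
python3 rot.py "[.6070,-.154,.0485]" "[(8,.4),(6,.7),(4,1),(2,1),(0,1)]"
```

```text
t 12.05 tcp [ 0.5671 -0.154   0.0348] rot [ 3.1413 -0.1738  3.1299] C [ 0.5706 -0.154   0.055 ] F [ 0.6061 -0.1544  0.0487] N [ 0.5352 -0.1536  0.0612] force [-8.9148 -2.5642  1.5435] tq [-0.1582  1.1192 -0.0199]
8 [-0.011, 0.002, 0.012, 0.0, -0.011, 0.0]
6 [-0.022, 0.003, 0.025, 0.0, -0.022, 0.0]
4 [-0.033, 0.004, 0.037, 0.0, -0.033, 0.0]
2 [-0.041, 0.004, 0.049, 0.0, -0.044, 0.0]
0 [-0.05, 0.004, 0.06, 0.0, -0.055, 0.0]
```

move_arm:
  motion:
    - [-0.011,-0.004,0.012,0,-0.011,0]
    - [-0.022,-0.006,0.025,0,-0.022,0]
    - [-0.033,-0.008,0.037,0,-0.033,0]
    - [-0.041,-0.008,0.047,0,-0.044,0]
    - [-0.041,-0.008,0.047,0,-0.044,0]
    - [-0.041,-0.008,0.047,0,-0.044,0]

```text
time: 12.8
tool_pos: [0.5698, -0.1541, 0.0289]
tool_rot: [3.14, -0.037, 3.13]
contact_force: [-9.5, -0.6, 0.9]
opening: 0.031
grip_force: 35.0
```

```bash
python3 rot.py "[.6070,-.1545,.0480]" "[(1,.5),(0,1)]"
```

```text
t 12.8 tcp [ 0.5698 -0.1541  0.0289] rot [ 3.1401 -0.0369  3.1302] C [ 0.5705 -0.1541  0.0493] F [ 0.6065 -0.1545  0.048 ] N [ 0.5345 -0.1537  0.0507] force [-9.4954 -0.5716  0.8589] tq [0.0995 1.1971 0.0536]
1 [-0.007, 0.0, 0.007, 0.0, -0.006, 0.0]
0 [-0.013, 0.0, 0.013, 0.0, -0.012, 0.0]
```

move_arm:
  motion:
    - [-0.007,0,0.007,0,-0.006,0]
    - [-0.01,0,0.013,0,-0.012,0]
    - [-0.01,0,0.017,0,-0.012,0]
    - [-0.01,0,0.017,0,-0.012,0]

```text
time: 13.3
tool_pos: [0.5709, -0.154, 0.0279]
tool_rot: [3.14, 0.001, 3.13]
contact_force: [-11.1, 0.1, 7.1]
opening: 0.031
grip_force: 35.0
```

```bash
python3 -c "
from h import *
pose()"
```

```text
t 13.3 tcp [ 0.5709 -0.154   0.0279] rot [3.1401 0.0014 3.1301] C [ 0.5709 -0.154   0.0484] F [ 0.6068 -0.1544  0.0484] N [ 0.5349 -0.1536  0.0483] force [-11.0885   0.1191   7.0586] tq [ 0.31    1.5976 -0.1126]
```

move_arm:
  motion:
    - [0.01,0,0,0,0,0]
    - [0.02,0,0,0,0,0]
    - [0.02,0,0,0,0,0]
    - [0.02,0,0,0,0,0]

```text
time: 13.8
tool_pos: [0.57, -0.154, 0.0279]
tool_rot: [3.14, 0.004, 3.13]
contact_force: [-6.8, 1.8, 4.2]
opening: 0.0312
grip_force: 35.0
```

```bash
python3 -c "
from h import *
pose()"
```

```text
t 13.8 tcp [ 0.57   -0.154   0.0279] rot [3.1404 0.0037 3.1301] C [ 0.5699 -0.154   0.0484] F [ 0.6059 -0.1544  0.0486] N [ 0.5339 -0.1536  0.0483] force [-6.7719  1.7922  4.187 ] tq [ 0.3165  1.0417 -0.0531]
```

move_arm:
  motion:
    - [0.01,0,0,0,0,0]
    - [0.01,0,0.004,0,0,0]
    - [0.01,0,0.004,0,0,0]
    - [0.01,0,0.004,0,0,0]

```text
time: 14.3
tool_pos: [0.5693, -0.154, 0.0279]
tool_rot: [3.141, 0.004, 3.13]
contact_force: [-7.0, 1.8, 7.0]
opening: 0.0314
grip_force: 35.0
```

move_arm:
  motion:
    - [0,0,0,0,0,0]
    - [0,0,0,0,0,0]
    - [0,0,0,0,0,0]
    - [0,0,0,0,0,0]
  fingers: 0.1

```text
time: 14.8
tool_pos: [0.5704, -0.1547, 0.0274]
tool_rot: [-3.141, 0.007, 3.13]
contact_force: [-0.7, -0.5, 0.3]
opening: 0.0506
grip_force: 0.0
```

move_arm:
  motion:
    - [0,0,-0.2,0,0,0]
    - [0,0,-0.5,0,0,0]
    - [0,0,-1,0,0,0]
    - [0,0,-1,0,0,0]
    - [0,0,-1,0,0,0]

```text
time: 15.42
tool_pos: [0.5693, -0.1545, 0.1271]
tool_rot: [3.142, 0.006, 3.13]
contact_force: [-0.7, 0.8, -0.2]
opening: 0.0504
grip_force: 0.0
```

move_arm:
  motion:
    - [-0.6,0,-0.8,0,0,0]
    - [-0.6,0,-0.8,0,0,0]
    - [-0.6,0,-0.8,0,0,0]
    - [-0.6,0,-0.8,0,0,0]

```text
time: 15.92
tool_pos: [0.6278, -0.1549, 0.2053]
tool_rot: [3.14, 0.002, 3.13]
contact_force: [-0.1, -0.4, -0.4]
opening: 0.0509
grip_force: 0.0
```

```bash
python3 - <<'E'
from h import *
s,c=shot("wrist"); T=toolT(s)@c["hand_eye"]; im=c["image"]; P=cloud(c,T); print(s["tool_pos"],s["contact_force"])
save(c,"pics/w4.png")
m=(P[...,2]>.055)&(P[...,2]<.075)&(P[...,0]>.52)&(P[...,0]<.62)&(abs(P[...,1]+.154)<.02)
q=P[m]; print(len(q))
for a in np.arange(.53,.615,.006):
    k=q[(q[:,0]>=a)&(q[:,0]<a+.006)]
    if len(k)>8: print("%.3f"%a,"top",np.percentile(k[:,2],97),"ymid",(k[:,1].min()+k[:,1].max())/2)
E
```

```text
[ 0.6278 -0.1549  0.2053] [-0.094  -0.4097 -0.4044]
2839
0.530 top 0.0652061993212836 ymid -0.1536338156419637
0.536 top 0.06548021776763367 ymid -0.15327694330321584
0.542 top 0.06542558672103584 ymid -0.153747323102984
0.548 top 0.06548785990574316 ymid -0.15377008952063909
0.554 top 0.06555441764373374 ymid -0.15345717666750372
0.560 top 0.0655944158027533 ymid -0.15351662046850145
0.566 top 0.06567139494827226 ymid -0.15400277642809374
0.572 top 0.06555317315035647 ymid -0.1540546094652146
0.578 top 0.06529823349622862 ymid -0.15412972995511248
0.584 top 0.06551850828810217 ymid -0.15420086825276408
0.590 top 0.06561313914980788 ymid -0.1542507790242832
0.596 top 0.06565909319151196 ymid -0.154330702764097
0.602 top 0.06517509265022814 ymid -0.15392199048996308
0.614 top 0.0567320142200164 ymid -0.15494066770408466
```

View pics/w4.png

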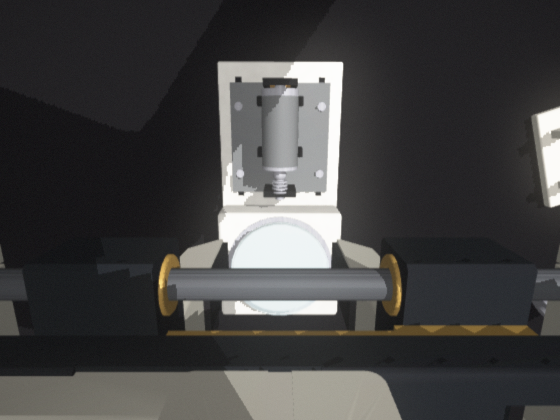

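The cell lies level between the end wall (280,83) and the spring (280,180). I'll check its height against the walls, whose tops are known.

```bash
python3 - <<'E'
from h import *
s,c=shot("wrist"); P=cloud(c,toolT(s)@c["hand_eye"])
def med(n,x0,x1,y0,y1,lo,hi):
    m=(P[...,0]>x0)&(P[...,0]<x1)&(P[...,1]>y0)&(P[...,1]<y1)&(P[...,2]>lo)&(P[...,2]<hi); print(n,m.sum(),np.median(P[m][:,2]))
med("crest nub",.540,.552,-.1555,-.152,.05,.08); med("crest flat",.588,.600,-.156,-.1525,.05,.08)
med("endwall",.528,.532,-.168,-.140,.046,.06); med("carrier",.625,.630,-.168,-.142,.046,.06); med("plinth",.505,.515,-.19,-.12,.005,.02)
E
```

```text
crest nub 61 0.06468965284139933
crest flat 56 0.06473889852766351
endwall 166 0.05262247998238409
carrier 143 0.052864014208438614
plinth 590 0.012587054480664162
```

The crest reads 64.7 mm. The walls read 0.7 mm high, so the true value is 64.0 mm and the cell is fully home. Handing in.

```bash
python3 -c "
from cell import robot
print(robot.hand_in())"
```

```text
the job is handed in; nothing more can be done
None
```

The cell is in the bay with its nub towards the end wall, level and fully home by my last depth check, the gripper is clear of it, and the job is handed in; the judge gave no verdict back.

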